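# Vent the dispersion unit and snap its sealing cap on

## Robot

A 6-joint arm with a two-finger parallel gripper is mounted at the origin on the work surface. World frame = base frame: x ahead of the robot, y to its left, z up, the work surface at z = 0. Lengths are in m, angles in degrees, forces in N, time in s.
With the tool pointing down it reaches from about 0.425 to 1.125 m from the base axis. Payload 14.9 kg.
Tool frame: the origin (TCP) lies at the centre of the arm's flange, where the gripper is bolted on; the fingertips stand 191 mm ahead of it and the grasp point (between the pads) lies env.pinch_z ahead of it (env.pinch_z is the distance from the TCP to the grasp point, in m); z points along the fingers, y is the line along which they close (so a half turn about z gives the same grasp; the last joint's range is limited). The gripper opens to 91 mm and grips with 3 to 60 N. Pads are 32 mm wide; open, the fingers measure 118 mm over their backs; the gripper's body (76 mm by 178 mm) begins 60 mm behind the grasp point.
Start: joints at [-67.855, 21.709, 99.362, -0, 58.929, -1.908], TCP at [0.285, -0.639, 0.405] pointing down, gripper open.
Joint ranges: [-158.91, 158.91], [-42.39, 125.64], [0.06, 152.35], [-60.88, 240.88], [17.5, 164.5], [-176.32, 176.32]. Speed limits (degrees/s): [108.29, 108.29, 136.94, 180, 180, 180].

## Interface

Orientations are given as [roll, pitch, yaw] about the fixed x, y, z axes, in that order (R = Rz(yaw) Ry(pitch) Rx(roll)).
In Python, from rig import env, vision gives the robot as it stands. Calls block until the motion is done:
- env.move_pose(position, orientation): joint-space move of the TCP to a pose.
- env.movel(position, rot=None, max_speed=0.15): straight line of the TCP; rot=None keeps the orientation; max_speed is the mean speed in m/s.
- env.move_j(angles): joint-space move.
- env.set_gripper(opening, effort=None): opening from 0.0 (shut) to 1.0 (fully open); effort is the grip in N (None keeps the last); returns when the fingers have stopped.
- env.sleep(seconds).
- env.ik(position, orientation): joint angles nearest the present ones, or None.
- vision.snapshot(name): name is "side" or "top"; returns the picture (480x640x3 uint8, red, green, blue); there is no depth.
- vision.camera_info(name): a dict with "fx", "fy", "cx", "cy" (pixels), "D" ([k1, k2, p1, p2, k3] as OpenCV has them; the pictures are not rectified), "extrinsics" (4x4, takes a point from camera to world coordinates). Camera axes: x right, y down, z forward; pixel columns grow to the right and rows downward; lengths in m; the calibration is good to about 2 mm. A picture is of the moment at which its call begins. camera_info takes no time and is no camera call.
A pose or a line that the arm cannot do raises env.MotionError and nothing moves.
- env.job_done(): hands the job in; it is judged then, once.
Readings, each from a call of its own:
- env.current_t(): time.
- env.current_joint_positions(): joint angles.
- env.current_qd(): joint speeds.
- env.current_joint_torque(): joint torques, N m.
- env.current_tool_pos(): TCP position.
- env.current_eef_rot(): TCP orientation.
- env.current_wrist_force(): force on the tool from outside, world axes, zero at the start.
- env.current_wrist_torque(): the same for the moment, N m.
- env.current_finger_gap(): opening from 0.0 (shut) to 1.0 (fully open).
- env.current_gripper_force(): force on a finger pad.
Only numpy, scipy, OpenCV 4.12 (cv2) and the standard library are available. Lean on these libraries where they do the work, as an engineer would, in place of code of your own. Each camera call takes 0.05 s, during which the arm holds its last target. There are 200 camera calls.

## Task

Get the white dispersion unit ready for storage: first press its vent plunger all the way down to its stop and let it spring back up, then take the larger of the two loose white caps and press it onto the unit's bare upright stub until it clicks. Keep pressing after the click so that the cap is fully home, and finish while still holding it pressed down with a firm, steady push of 10 N or more (do not let go). Leave everything else on the bench as it is.

Things in the scene. Friction and masses are not known exactly. Their poses are not given: they have to be found in the camera images.
- unit: Dispersion unit, a white box fixed to the bench, 170 mm (x) by 250 mm (y) by 60 mm high, dark panel on its -x side. Origin at the centre of its underside, z up. On its flat top (60 mm up), in its own frame: the bare stub at (0, +70) mm, the vent plunger at (0, -70) mm and a small permanently closed steel port (28 mm across, 28 mm high) at (45, 0) mm.
- stub_top (a point): Centre of the top face of the bare steel stub, 100 mm above the bench; z up. The stub is an upright pin 29 mm in diameter and 40 mm tall, its top tapered to 18 mm across over the last 6 mm, on a flange 52 mm across and 6 mm thick. Four smooth steel spring balls stick out 4 mm from its side, 15 mm below its top.
- cap_home (a point): Point on the stub's axis, 24.5 mm below its top, where the cap's origin lies when the cap is home (its ceiling on the stub's top). The cap's inner bead first meets the balls with the cap 12 mm above home; it takes a push of about 7 to 12 N, clicks over with a drop in force about 7 mm above home, is then pulled down by the balls (up to about 12 N), and comes to a firm stop.
- plunger_head (a point): Centre of the top of the vent plunger's round black head, 34 mm in diameter, 108 mm above the bench when up; the head is 10 mm thick on a steel stem in a steel collar. Moves with the plunger.
- plunger (a joint): Vent plunger travel: 0 up, 0.012 m down at its stop. Spring force about 2 N at the top, 5 N just before the stop; it springs back by itself when released.
- cap: The larger loose cap, white plastic, open downwards, about 60 g: skirt 45 mm in diameter and 28 mm high, flat shoulder, and a central round grip knob 22 mm in diameter rising 24 mm above the shoulder (52 mm overall). Mouth 33 mm across inside the bead, inside depth 24.5 mm. Origin at the centre of its underside, z up. Starts upright on the bench, mouth down.
- spare_cap: The smaller loose cap, same shape, too small for the stub: skirt 29 mm in diameter and 20 mm high, knob 14 mm in diameter and 16 mm tall. Origin at the centre of its underside. Not needed: leave it.
- beaker: Glass beaker, 72 mm across, 90 mm high, origin at the centre of its underside. Leave it.
- amber_bottle: Amber glass bottle with black cap, 70 mm across, 150 mm high, origin at the centre of its underside. Leave it.
- flask: Conical glass flask, 84 mm across its foot, 115 mm high, origin at the centre of its underside. Leave it.
- wash_bottle: White plastic wash bottle with a bent spout, 64 mm across, 185 mm high, origin at the centre of its underside. Leave it.
- weight: Steel balance weight, 32 mm across, 48 mm high, origin at the centre of its underside. Leave it.
- spatula: Narrow steel laboratory spatula, 190 mm long, 5 mm thick, lying on the bench along its x, origin at the middle of its underside. Leave it.
Not all that is in view belongs to the job. Leave any green or yellow look-alike of the cap alone.

How it is judged (in metres and radians):
On the way, in this order (a step that is already met when the one before it is completed fails the run):
1. the vent plunger is pressed down to its stop (value of joint plunger above 0.0105 m), for 0.1 s.
2. the vent plunger has sprung back up (value of joint plunger below 0.002 m), for 0.1 s.
3. the larger cap has clicked over the balls and sits fully home on the stub (z of cap in the frame of stub_top below -0.0228 m and horizontal distance between cap and stub_top below 0.003 m and angle between cap's own z axis and vertical below 0.1 rad), for 0.1 s.
At the end, for the whole second after the job is handed in: The larger cap is fully home on the stub (its origin at least 22.8 mm below the stub's top, nominally 24.5; within 3 mm of the stub's axis; tilt under 0.1 rad), the plunger is up again (within 2 mm), and the robot is still pressing the cap against the unit with more than 7 N, at rest (all of step 3 and value of joint plunger below 0.002 m and contact force between cap and unit above 7 N and contact force between the fingers and cap above 2 N and linear speed of cap below 0.02 m/s); the arm keeps its last pose, push and grip.
It fails at once if a bystander is moved more than 30 mm (distance of any of spare_cap, beaker, amber_bottle, flask, wash_bottle, weight, spatula from where it was at the start of the episode above 0.03 m).
It fails at once if a bystander is tipped over (angle between any of spare_cap, beaker, amber_bottle, flask, wash_bottle, weight's own z axis and vertical above 0.4 rad).
It also fails if it takes over 58 s, if anything falls off the work surface, if the arm or the gripper's body presses on something with over 40 N, if the wrist force passes 120 N, or if a joint passes its speed limit or range.

## Working session

There is one attempt and no reset: what is moved stays moved. The work goes in short steps, each a Python script; the robot and the scene stay as the last script left them, time stands still between calls to the robot, and variables do not carry over. Pictures are saved under pics/ and viewed, at most 10 in all, crops included, and the job is handed in when it is done.

```bash
mkdir -p pics; ls; python3 - <<'E'
from rig import env, vision
import cv2,numpy as np
for n in("side","top"):
    cv2.imwrite(f"pics/{n}0.png",vision.snapshot(n)[:,:,::-1])
    i=vision.camera_info(n); print(n,i["fx"],i["fy"],i["cx"],i["cy"],i["D"]);print(np.round(i["extrinsics"],4))
print(env.pinch_z,env.current_eef_rot(),env.current_t(),env.current_wrist_force())
E
```

```text
pics
side 583.1770185791189 583.1770185791189 315.3927277868256 234.69053431412578 [-0.04596641  0.          0.          0.          0.        ]
[[-0.9903 -0.1124  0.0821  0.4708]
 [-0.1386  0.7412 -0.6569  0.8537]
 [ 0.013  -0.6619 -0.7495  1.0141]
 [ 0.      0.      0.      1.    ]]
top 547.4935192824504 547.4935192824504 316.761698112301 238.23453323621035 [0.054869 0.       0.       0.       0.      ]
[[ 0.0288 -0.9968  0.0751  0.4694]
 [-0.9994 -0.03   -0.0147  0.0208]
 [ 0.0169 -0.0746 -0.9971  1.6252]
 [ 0.      0.      0.      1.    ]]
0.172 [-1.79946384e+02 -3.60747536e-03  2.40505854e+01] 0.1 [ 0.29251947 -0.03857332  0.24973845]
```

View pics/top0.png

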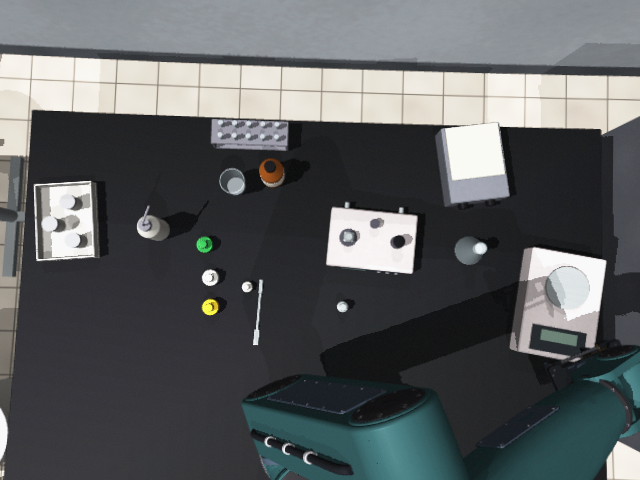

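View pics/side0.png

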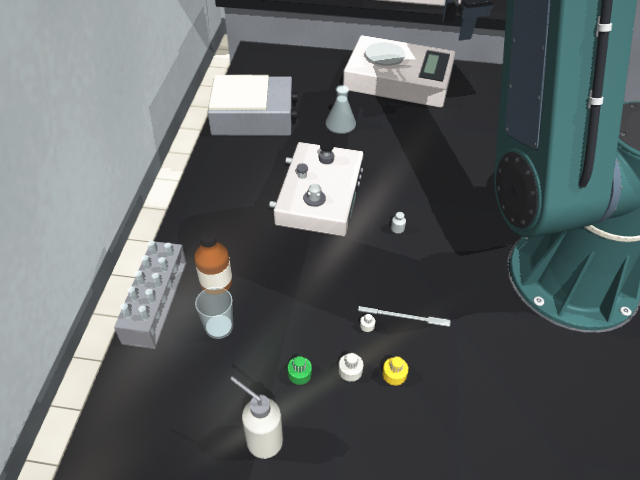

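Top view: the stub is at about (348,236), the plunger head at (398,241) and the port at (376,223). 
Candidates for the larger cap in the top view:
- white at (210,277), side view (351,367)
- green at (205,244)
- yellow at (210,307)
- small white spare at (247,287)
- steel weight at (343,307)
- white jars in the tray at about (68,220)

I choose (210,277): white, and the larger of the two. Next I'll check it in enlarged crops.

```bash
python3 - <<'E'
import cv2,numpy as np
t=cv2.imread("pics/top0.png");s=cv2.imread("pics/side0.png")
def c(im,u,v,w,h,k): return cv2.resize(im[v:v+h,u:u+w],None,fx=k,fy=k,interpolation=cv2.INTER_CUBIC)
# top: unit 320..420 x 200..280 x4 =400x320 ; caps 190..290, 230..320 
A=np.hstack([c(t,320,202,100,75,4),c(t,180,235,100,75,4)])
B=np.hstack([c(s,270,135,100,75,4)*1,c(s,300,310,100,75,4)])
cv2.imwrite("pics/crop1.png",np.vstack([A,B]))
E
```

```text
(no output)
```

View pics/crop1.png

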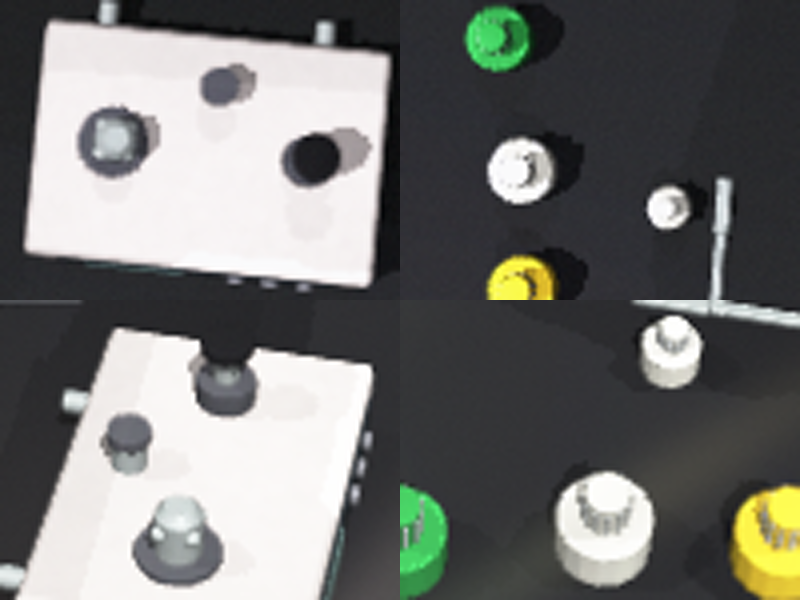

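The crops confirm a white knobbed cap about twice the size of the spare. I'll project the points to known heights, fit the unit's pose, and cross-check with the side camera.

```bash
cat > geo.py <<'E'
import numpy as np,cv2
from rig import env,vision
def on_z(n,uv,z):
    i=vision.camera_info(n);K=np.array([[i["fx"],0,i["cx"]],[0,i["fy"],i["cy"]],[0,0,1]]);E=np.array(i["extrinsics"])
    p=cv2.undistortPoints(np.array([[uv]],float),K,np.array(i["D"]))[0,0]
    d=E[:3,:3]@[p[0],p[1],1];o=E[:3,3];return (o+d*(z-o[2])/d[2])[:2]
def proj(n,X):
    i=vision.camera_info(n);K=np.array([[i["fx"],0,i["cx"]],[0,i["fy"],i["cy"]],[0,0,1]]);E=np.linalg.inv(np.array(i["extrinsics"]))
    return cv2.projectPoints(np.array([X],float),cv2.Rodrigues(E[:3,:3])[0],E[:3,3],K,np.array(i["D"]))[0][0,0]
E
python3 - <<'E'
from geo import *
f=lambda u,v,o:((u+.5)/4-.5+o[0],(v+.5)/4-.5+o[1])
T=(320,202);C=(180,235);S=(270,135);SC=(300,310)
m=[("stub",f(115,138,T),.1,(0,.07),3),("flange",f(113,142,T),.066,(0,.07),2),("port",f(219,86,T),.088,(.045,0),2),("plung",f(313,158,T),.108,(0,-.07),2),
 ("TL",f(50,22,T),.06,(.085,.125),1),("TR",f(390,53,T),.06,(.085,-.125),1),("BR",f(372,287,T),.06,(-.085,-.125),1),("BL",f(25,250,T),.06,(-.085,.125),1)]
W=np.array([on_z("top",a[1],a[2]) for a in m]);L=np.array([a[3] for a in m])
from scipy.optimize import least_squares
def res(p):
    c,s=np.cos(p[2]),np.sin(p[2]);return W-(L@np.array([[c,s],[-s,c]])+p[:2])
p=least_squares(lambda p:res(p).ravel()*np.repeat([a[4] for a in m],2),[.5,-.1,0]).x
print("unit",p[:2],np.degrees(p[2]))
for a,w,r in zip(m,W,res(p)):print(a[0],w.round(4),(r*1e3).round(1))
c,s=np.cos(p[2]),np.sin(p[2]);R=np.array([[c,-s],[s,c]])
for n,l in(("stub",(0,.07)),("plunger",(0,-.07))):print(n,R@l+p[:2])
print("stub side",on_z("side",f(180,208,S),.1),"flange side",on_z("side",f(178,250,S),.066),"port side",on_z("side",f(130,126,S),.088))
print("cap top",on_z("top",f(119,170,C),.052),on_z("top",f(121,170.5,C),.028),"side",on_z("side",f(206,190,SC),.052))
print("spare",on_z("top",f(270,206,C),.03))
for n,q in(("grn",(205,244)),("yel",(210,307))):print(n,on_z("top",q,.05))
print("IK",[env.ik([*x,.35],[180,0,y]) for x,y in((R@(0,-.07)+p[:2],90),(R@(0,.07)+p[:2],90),(on_z("top",f(119,170,C),.052),0))])
E
```

```text
unit [ 0.58774801 -0.15967484] -4.1305700151290345
stub [ 0.5929 -0.0898] [0.1 0. ]
flange [ 0.5927 -0.0909] [-0.1 -1.1]
port [ 0.6329 -0.1632] [ 0.3 -0.3]
plung [ 0.5824 -0.2273] [-0.3  2.2]
TL [ 0.6785 -0.0438] [-3.1 -2.7]
TR [ 0.6634 -0.2892] [-0.1  1.3]
BR [ 0.4949 -0.2788] [ 1.  -0.6]
BL [ 0.5139 -0.0304] [ 2.  -1.5]
stub [ 0.59279009 -0.08985666]
plunger [ 0.58270594 -0.22949301]
stub side [ 0.59263406 -0.09044793] flange side [ 0.59345499 -0.09095797] port side [ 0.63319206 -0.16747964]
cap top [0.46756611 0.30050972] [0.46721672 0.30332392] side [0.46819017 0.30173394]
spare [0.44460482 0.19478548]
grn [0.56184138 0.31750242]
yel [0.38308293 0.29525509]
IK [array([-23.62866285,  19.17112081, 109.59295659,   0.        ,
        51.23592259, -23.62866285]), array([-1.08465993e+01,  1.69305612e+01,  1.12698927e+02, -2.54444375e-14,
        5.03705116e+01, -1.08465993e+01]), array([ 3.03266956e+01,  1.31903462e+01,  1.17671785e+02, -2.54444375e-14,
        4.91378686e+01,  1.20326696e+02])]
```

Both cameras agree: stub at (0.593,-0.090), plunger at (0.583,-0.229), cap at (0.4677,0.3017), with sizes and spacing consistent. Next is the plunger.

```bash
python3 - <<'E'
from geo import *
P=[.5828,-.2288]
env.set_gripper(0.0,40)
env.move_pose([*P,.34],[180,0,0]); print(env.current_t())
F0=env.current_wrist_force();print(F0)
env.movel([*P,.191+.112],max_speed=.15)
cv2.imwrite("pics/s1.png",vision.snapshot("side")[:,:,::-1])
z=.112
while z>.090:
    z-=.002 if z>.098 else .001
    env.movel([*P,.191+z],max_speed=.05)
    f=env.current_wrist_force()-F0; print(round(z,4),env.current_tool_pos()[2].round(4),f.round(1))
    if f[2]>15: break
env.sleep(.3);print(env.current_wrist_force()-F0)
env.movel([*P,.191+.125],max_speed=.1);env.sleep(.3)
cv2.imwrite("pics/s2.png",vision.snapshot("side")[:,:,::-1])
print(env.current_t())
a,b=cv2.imread("pics/s1.png"),cv2.imread("pics/s2.png")
cv2.imwrite("pics/c2.png",np.hstack([cv2.resize(i[100:240,260:390],None,fx=3,fy=3) for i in(a,b)]))
E
```

```text
3.3167
[ 0.51089587  0.21265142 -0.09742727]
0.11 0.3015 [-0.  -0.5 -0.2]
0.108 0.2991 [-0.3 -0.5 -0.2]
0.106 0.297 [-0.2 -0.4  2.1]
0.104 0.295 [-0.5  0.4  2.4]
0.102 0.293 [ 0.7 -0.5  3.6]
0.1 0.2909 [0.3 0.1 4.2]
0.098 0.2889 [0.1 0.4 3.9]
0.097 0.288 [0.4 0.3 4.5]
0.096 0.2871 [-0.7 -0.1  5.5]
0.095 0.2869 [-6.   2.3 17.9]
[-5.92364304  1.64753731 18.29688239]
7.3667
```

View pics/c2.png

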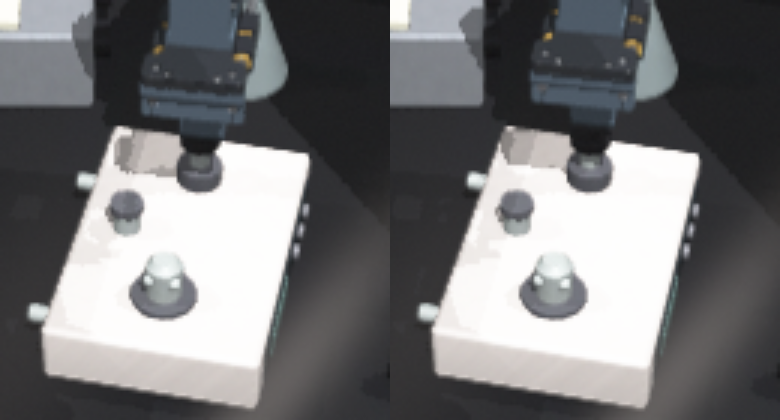

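The plunger hit its stop (18 N) and rose again: the head in crop 2 at about (590,170) looks the same as before the press. Now the cap.

```bash
python3 - <<'E'
from geo import *
C=[.4677,.3015]
env.movel([.5828,-.2288,.36],max_speed=.2)
env.set_gripper(0.62,45)
env.move_pose([*C,.32],[180,0,0])
F0=env.current_wrist_force()
env.movel([*C,.2215],max_speed=.1)
print(env.current_t(),env.current_tool_pos(),env.current_wrist_force()-F0)
env.set_gripper(0.0,45)
print(env.current_finger_gap()*91,env.current_gripper_force())
env.movel([*C,.36],max_speed=.15)
print(env.current_t(),env.current_finger_gap()*91,env.current_gripper_force(),env.current_wrist_force()-F0)
s=vision.snapshot("side");t=vision.snapshot("top")
u,v=proj("side",[*C,.36-.191]).astype(int);a=s[v-60:v+60,u-60:u+60]
u,v=proj("top",[*C,.36-.191]).astype(int);b=t[v-60:v+60,u-60:u+60]
cv2.imwrite("pics/g1.png",cv2.resize(np.hstack([a,b])[:,:,::-1],None,fx=3.3,fy=3.3))
E
```

```text
11.7917 [0.46791882 0.30165537 0.22203579] [-0.4071432  -0.10186085 -0.01606436]
21.171893220618642 44.989662766456604
13.5083 20.721482023761062 44.98762786388397 [-0.56423721 -0.13414015 -0.95384015]
```

View pics/g1.png

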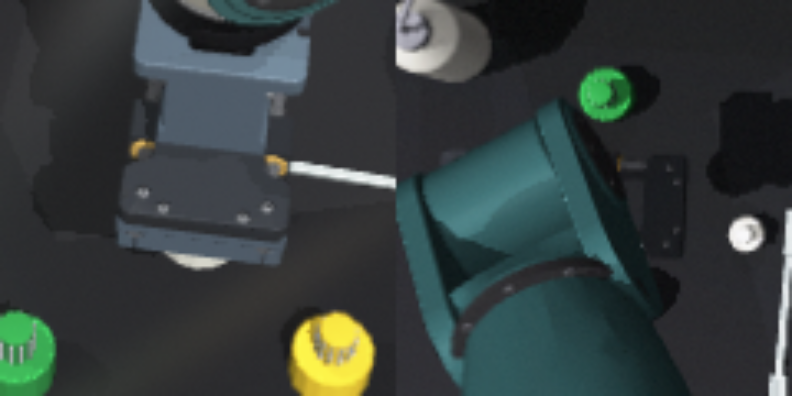

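The cap is held: gap 21 mm and about 1 N added weight. In the side crop its rim shows under the fingers at (198,258). Now above the stub, then down to just past the taper, watching the side forces.

```bash
python3 - <<'E'
from geo import *
S=[.5928,-.0902]
env.move_pose([*S,.37],[180,0,0]);env.sleep(.3)
F0=env.current_wrist_force();M0=env.current_wrist_torque()
print(env.current_t(),env.current_tool_pos(),F0)
env.movel([*S,.330],max_speed=.1)
s=vision.snapshot("side")
z=.328
while z>.3135:
    env.movel([*S,z],max_speed=.05)
    f=env.current_wrist_force()-F0;m=env.current_wrist_torque()-M0
    print(round(z,4),env.current_tool_pos().round(4),f.round(1),m.round(2))
    if abs(f).max()>6: break
    z-=.003
s2=vision.snapshot("side")
u,v=proj("side",[*S,.1]).astype(int)
cv2.imwrite("pics/h1.png",cv2.resize(np.hstack([i[v-60:v+50,u-55:u+55] for i in(s,s2)])[:,:,::-1],None,fx=3.5,fy=3.5))
print(env.current_t())
E
```

```text
15.4333 [ 0.59284463 -0.08965913  0.37002007] [ 0.88971755  0.68301182 -0.59513302]
0.328 [ 0.5928 -0.0902  0.3283] [-1.2 -0.2  0.7] [-0.   -0.02  0.04]
0.325 [ 0.5927 -0.0902  0.3248] [-1.6 -1.  -0.8] [-0.01 -0.08  0.05]
0.322 [ 0.5927 -0.0902  0.3218] [-1.8 -0.4  0.1] [-0.01 -0.02 -0.05]
0.319 [ 0.5927 -0.0902  0.3187] [-0.4 -0.8 -0.1] [-0.03 -0.05  0.03]
0.316 [ 0.5928 -0.0902  0.3158] [-0.7  0.2  0.2] [ 0.   -0.03  0.04]
17.3333
```

View pics/h1.png

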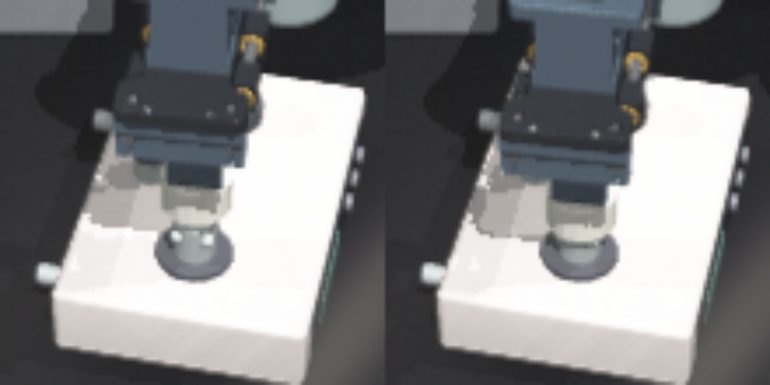

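The cap at (580,215) surrounds the stub with no side force. Pressing on.

```bash
python3 - <<'E'
from geo import *
S=[.5928,-.0902]
F0=np.array([.3,.3,-.6])
z=.3135
while z>.285:
    env.movel([*S,z],max_speed=.03)
    f=env.current_wrist_force()-F0
    print(round(z,4),env.current_tool_pos().round(4),f.round(1),round(env.current_finger_gap()*91,1))
    if f[2]>22 and z<.304 or f[2]>35 or abs(f[:2]).max()>15: break
    z-=.001
env.sleep(.5);print(env.current_wrist_force()-F0,env.current_gripper_force(),env.current_t())
cv2.imwrite("pics/k.png",(lambda s:cv2.resize(s[130:240,255:375,::-1],None,fx=5,fy=5))(vision.snapshot("side")))
E
```

```text
0.3135 [ 0.5929 -0.0904  0.3135] [ 0.8 -3.3 -1. ] 20.9
0.3125 [ 0.593  -0.0904  0.3127] [ 0.3 -5.6  0.9] 20.9
0.3115 [ 0.593  -0.0904  0.3117] [ 1.5 -5.2  0. ] 20.9
0.3105 [ 0.593  -0.0904  0.3107] [ 2.1 -5.2  0.8] 21.1
0.3095 [ 0.5931 -0.0904  0.3099] [ 0.6 -5.6  2.7] 20.8
0.3085 [ 0.5933 -0.0905  0.3093] [-0.1 -6.   7.8] 20.7
0.3075 [ 0.5933 -0.0906  0.3083] [ 0.3 -8.2  6.9] 20.9
0.3065 [ 0.5933 -0.0907  0.3073] [ 0.3 -7.8  7.4] 20.5
0.3055 [ 0.5933 -0.0906  0.3063] [ 0.3 -8.   6.2] 20.7
0.3045 [ 0.5932 -0.0906  0.305 ] [ 1.3 -8.   4. ] 20.8
0.3035 [ 0.593  -0.0906  0.3036] [ 2.4 -8.1 -1.9] 21.1
0.3025 [ 0.5929 -0.0907  0.3023] [ 2.8 -9.9 -5.8] 20.7
0.3015 [ 0.5927 -0.0906  0.301 ] [ 3.9 -8.7 -7.5] 20.8
0.3005 [ 0.5926 -0.0906  0.2997] [  3.9 -10.  -11.1] 21.0
0.2995 [ 0.5926 -0.0906  0.2989] [ 2.7 -9.3 -9.6] 20.8
0.2985 [ 0.5928 -0.0905  0.2982] [ 3.4 -7.  -6.8] 20.8
0.2975 [ 0.593  -0.0904  0.2975] [ 3.2 -6.  -1.5] 20.8
0.2965 [ 0.5931 -0.0905  0.2969] [ 0.5 -6.9  4. ] 21.2
0.2955 [ 0.5933 -0.0905  0.2968] [-5.5 -4.9 18.7] 21.0
0.2945 [ 0.5934 -0.0905  0.2967] [-11.1  -3.4  32.1] 21.0
[-11.2469018   -4.40031016  33.26203053] 45.00879943370819 22.8333
```

View pics/k.png

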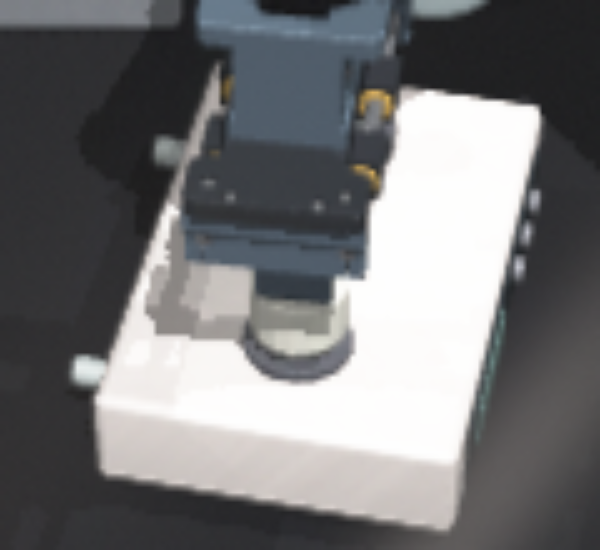

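The cap sits down on the flange at (298,345), it clicked and then hit a hard stop at the expected height, and the push is a steady 33 N. Handing in.

```bash
python3 -c "
from rig import env
print(env.current_wrist_force(),abs(env.current_qd()).max()); print(env.job_done())"
```

```text
[-10.64291679  -3.40864573  32.49873037] 0.0448570484485355
the job is handed in; nothing more can be done
None
```

The job is handed in: the plunger was pressed to its stop and sprang back, and the larger cap clicked home on the stub, with the gripper still holding it down at a steady push of about 33 N.

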